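# Bleed a salvaged air tank before it is shelved

### The job

Bleed the blue air tank: unscrew the small knurled brass lock nut on its valve (anticlockwise seen from above) all the way up until it stops, then with closed fingers press the freed steel tip straight down until you feel it meet the firm seat inside, keep it pressed against the seat with a gentle 10 to 14 N (never over 16 N) for a good second, and let it spring back up. Leave the nut unscrewed, do not bend the valve over, and leave the other things on the table where they are.

Things in the scene. Friction and masses are not known exactly. Their poses are not given: they have to be found in the camera images.
- tank: blue cylindrical air tank 110 mm across and 200 mm long, strapped to a 150 x 250 x 18 mm plywood board that is fixed to the table. Origin: under the board's centre, on the table; tank axis along its y, 78 mm up, top of the tank 133 mm up. A pressure gauge (44 mm across, top 190 mm up) stands on the tank at y -75 mm; the valve stands at y +50 mm.
- stem: upright brass valve stem, 10 mm across and 44 mm tall, in a 24 mm wide, 7 mm high rubber foot on top of the tank; origin at its foot on the tank's top, z axis along the stem. The rubber foot lets it lean when pushed sideways (about 4 N per mm at the nut); leaned over by more than about 7 degrees (0.12 rad) it counts as bent.
- nut_mid (a point): centre of the knurled brass lock nut (16 mm across, 10 mm high, red mark on its top face), on the stem's axis. Screwed down, its underside is 44 mm above the stem's foot, on the stem's upper end (the stem below is narrower than the nut). It rises as it is unscrewed and also goes down with the tip when that is pressed.
- nut (a joint): how far the nut is unscrewed, rad: 0 is fully down, 4.0 is its upper stop; it starts between 0 and 0.5. It grows anticlockwise seen from above, the nut rises 4 mm per rad (16 mm in all), turns with a friction of about 0.1 N m and stays where it is left. The tip can go down only as far as the nut has been raised.
- tip_top (a point): centre of the flat top of the steel valve tip (pin 5 mm across, head 7 mm across); 76 mm above the stem's foot when not pressed, 22 mm above the top of the screwed-down nut and still 6 mm above the nut's top at its upper stop.
- plunger (a joint): how far the tip is pressed down, m: 0 is up. A light spring pushes it up (2 N at first, 0.3 N per mm). After 2 to 12 mm, differing from run to run and not visible, it meets the rubber-faced seat in the stem, which gives only about 1 mm per 16 N: the force then climbs steeply.
- tip: the steel valve tip itself, which does not turn with the nut; its origin is 76 mm below its flat top, on the stem's axis. To be pressed on its top; squeezing it counts as force on it too.
- wrench: steel wrench lying flat, about 180 mm long; bystander, origin under its centre (at the table)
- screwdriver: screwdriver lying flat, about 200 mm long; bystander, origin under its centre (at the table)
- tape: roll of blue tape lying flat, 100 mm across, 24 mm high; bystander, origin under its centre (at the table)
- carton: small brown carton 70 x 100 x 60 mm; bystander, origin under its centre (at the table)
- jar: glass jar with steel lid, 64 mm across, 85 mm high; bystander, origin under its centre (at the table)
- spare_nut: loose spare brass collar lying on the table, 22 mm across, 12 mm high; not the one to unscrew; bystander, origin under its centre (at the table)
- tee: loose brass tee fitting, 60 mm long, 22 mm high; bystander, origin under its centre (at the table)

How it is judged (in metres and radians):
On the way, in this order (a step that is already met when the one before it is completed fails the run):
1. the lock nut is unscrewed to its upper stop (joint nut over 3.7 rad) (value of joint nut above 3.7 rad), for 0.2 s.
2. the fingers keep the tip pressed against its seat with 9 to 15 N for 0.8 s, the nut still up (contact force between the fingers and tip between 9 and 15 N and value of joint plunger above 0.002 m and value of joint nut above 3.6 rad), for 0.8 s.
At the end, for the whole second after the job is handed in: the nut is still unscrewed (over 3.6 rad of its 4.0), the tip is back up (pressed less than 1 mm) and the stem upright (within 0.05 rad) (value of joint nut above 3.6 rad and value of joint plunger below 0.001 m and angle between stem's own z axis and vertical below 0.05 rad); the robot touches nothing.
It fails at once if the tip is pushed or squeezed with more than 18 N (contact force between anything else and tip above 18 N).
It fails at once if the valve stem is leaned over by more than 0.12 rad (angle between stem's own z axis and vertical above 0.12 rad).
It fails at once if a bystander is moved by more than 30 mm (distance of any of wrench, screwdriver, tape, carton, jar, spare_nut, tee from where it was at the start of the episode above 0.03 m).
It also fails if it takes over 64 s, if anything falls off the work surface, if the arm or the gripper's body presses on something with over 40 N, if the wrist force passes 120 N, or if a joint passes its speed limit or range.

### The arm

A 6-joint arm with a two-finger parallel gripper is mounted at the origin on the work surface. World frame = base frame: x ahead of the robot, y to its left, z up, the work surface at z = 0. Lengths are in mm, angles in rad, forces in N, time in s.
With the tool pointing down it reaches from about 350 to 875 mm from the base axis. Payload 4.2 kg.
Tool frame: the origin (TCP) lies at the very end of the fingers, on their centre line; the grasp point (between the pads) lies 19 mm behind it; z points along the fingers, y is the direction in which the jaws open and shut (so a half turn about z gives the same grasp; the last joint's range is limited). The gripper opens to 85 mm and grips with 20 to 120 N. Pads are 22 mm wide; open, the fingers measure 114 mm over their backs; the gripper's body (76 mm by 85 mm) begins 54 mm behind the grasp point. The pads swing forward as they close: fully open they stand 13 mm farther back than shut.
Start: joints at [-0.894, 0.385, 0.008, 0, -1.194, -0.259], TCP at [253.607, -571.212, 231.312] pointing down, gripper open.
Joint ranges: [-3.14, 3.14], [-1.21, 2.06], [-1.07, 1.41], [-3.16, 2.05], [-2.99, -0.16], [-3.1, 3.1]. Speed limits (rad/s): [2.79, 2.79, 3.14, 3.14, 3.14, 3.14].

### API

Orientations are given as a unit quaternion [x, y, z, w].
In Python, from bench import arm gives the robot as it stands.
- The arm moves only by the tool apply_moves, never from a script. Its argument "rows" is a list of rows, each a list of 2 entries, a list of its own where there are three numbers: the shift along the tool's x, y, z in mm, then the turn, a rotation vector about the tool's x, y, z in degrees. In form: [[[dx, dy, dz], [ax, ay, az]], ...]. A call has 1 to 12 rows; each row is the pose to reach, as a shift and turn from the pose commanded when the call began, along the tool's axes at that moment; what a row does not reach only later rows make up. A row lasts 1/10 s, in which the tool goes at most 50 mm and 8.59 degrees, less where a joint would pass 70% of its speed; a pose out of reach is approached as far as the arm can. A call with a gripper value outside its range is refused whole. "claw" is the closure in counts, from 0 (fully open) to 255 (shut), set as the call begins (left out, the last holds). The fingers move at their own pace and stop on an object; the grip force is fixed at half the most. Time passes only in rows, so rows that repeat a pose let the fingers close. It gives the time, the measured TCP pose, the force and the opening at its end, in the units of the state.
- arm.read_state(): the state, without advancing time (a new reading comes with each control period).
- arm.get_image(name): name is "side" or "top"; returns a dict with "color" (384x512x3 uint8, red, green, blue), "z_map" (384x512 float32, mm along the optical axis (not along the pixel's ray), 0 where there is no reading), "camera_matrix" (3x3 intrinsics, pixels), "R" (3x3) and "t" (3): a world point X has camera coordinates R X + t. Camera axes: x right, y down, z forward; pixel columns grow to the right and rows downward; lengths in mm; the calibration is good to about 2 mm. A picture is of the moment at which its call begins.
- arm.job_done(): hands the job in, once; it reports no verdict.
The state is a dict: "clock": time; "joints": joint angles; "joint_vel": joint speeds; "joint_efforts": joint torques, N m; "position": TCP position; "ee_rot": TCP orientation; "contact_force": force on the tool from outside, world axes, zero at the start; "wrist_torque": the same for the moment, N m; "gripper_width": finger opening in mm.
Only numpy, scipy, OpenCV 4.12 (cv2) and the standard library are available. Lean on these libraries where they do the work, as an engineer would, in place of code of your own. Each camera call takes 0.05 s, during which the arm holds its last target. There are 200 camera calls.

## Working session

There is one attempt and no reset: what is moved stays moved. The work goes in short steps, Python scripts to look and compute and a tool call to move; the robot and the scene stay as the last step left them, time stands still between calls to the robot, and variables do not carry over. Pictures are saved under pics/ and viewed, and the job is handed in when it is done.

Besides the shell and the picture viewer there is one more tool, called after "Call:" as name(argument=value, ...) on one line, values as JSON. apply_moves: Moves the arm, as the interface text tells. Its arguments: {"type":"object","properties":{"rows":{"type":"array"},"claw":{"type":"number"}},"required":["rows"]}

```bash
mkdir -p pics; ls; python3 - <<'E'
from bench import arm
import cv2
s=arm.read_state(); print(s)
for n in("side","top"):
    d=arm.get_image(n); cv2.imwrite(f"pics/{n}0.png",d["color"][:,:,::-1]); print(n,d["camera_matrix"],d["R"],d["t"])
E
```

```text
pics
{'clock': 0.0, 'joints': array([-8.94400022e-01,  3.85511809e-01,  6.59277201e-03, -4.88279200e-04,
       -1.19399176e+00, -2.58583417e-01]), 'joint_vel': array([ 7.47070026e-07,  1.28581542e-03,  2.26084251e-04, -3.61841191e-04,
        8.20020139e-04, -3.37082080e-04]), 'joint_efforts': array([ 7.13117097e-04, -3.92291486e+01,  1.88398790e+01,  4.18618307e+00,
       -4.76489236e-03,  1.13884940e-05]), 'position': array([ 253.36030554, -570.68887319,  230.23725033]), 'ee_rot': array([-2.07302008e-01,  9.78276397e-01,  1.04605415e-03, -2.73869739e-04]), 'contact_force': array([-0.29751737,  0.47896218,  0.05084296]), 'wrist_torque': array([ 0.02778721,  0.00869474, -0.02529841]), 'gripper_width': 85.12124331011846}
side [[439.54886299   0.         254.66610459]
 [  0.         439.54886299 193.77998218]
 [  0.           0.           1.        ]] [[-0.76551786 -0.6434031   0.00385414]
 [-0.45154068  0.53295433 -0.71559115]
 [ 0.45835948 -0.54953811 -0.69850873]] [ 401.35997774  351.83400297 1162.75149921]
top [[482.22556952   0.         251.7618725 ]
 [  0.         482.22556952 194.25247051]
 [  0.           0.           1.        ]] [[-0.02528365 -0.99948562 -0.01972886]
 [-0.98718509  0.0280733  -0.1570907 ]
 [ 0.15756375  0.01550421 -0.9873871 ]] [  19.18001432  572.78370601 1264.9300317 ]
```

View pics/side0.png

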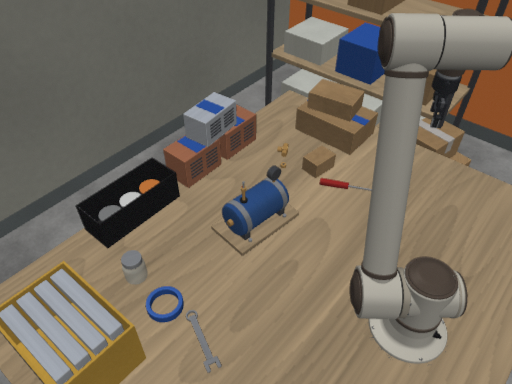

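View pics/top0.png

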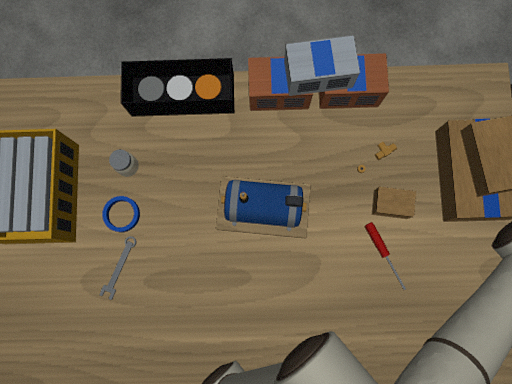

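The top view shows the tank near (263,207) with the valve at about (243,197). In the side view the valve is at about (243,192). I'll zoom in on both.

```bash
cat > h.py <<'E'
from bench import arm
import cv2, numpy as np
def crop(n,x0,y0,x1,y1,k,name,d=None):
    d=d or arm.get_image(n)
    cv2.imwrite("pics/"+name,cv2.resize(d["color"][y0:y1,x0:x1,::-1],None,fx=k,fy=k,interpolation=cv2.INTER_CUBIC)); return d
def ray(d,u,v):
    r=d["R"].T@np.linalg.solve(d["camera_matrix"],[u,v,1.]); return -d["R"].T@d["t"],r/r[2]
def onz(d,u,v,z):
    c,r=ray(d,u,v); return c+r*(z-c[2])
def tri(d1,p1,d2,p2):
    P=[d["camera_matrix"]@np.c_[d["R"],d["t"]] for d in(d1,d2)]
    X=cv2.triangulatePoints(P[0],P[1],np.float64(p1),np.float64(p2)).ravel(); return X[:3]/X[3]
def proj(d,X):
    q=d["camera_matrix"]@(d["R"]@np.asarray(X,float)+d["t"]); return q[:2]/q[2]
E
python3 - <<'E'
from h import *
crop("side",205,160,305,250,8,"s1.png"); crop("top",210,170,315,245,7,"t1.png")
E
```

```text
(no output)
```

View pics/s1.png

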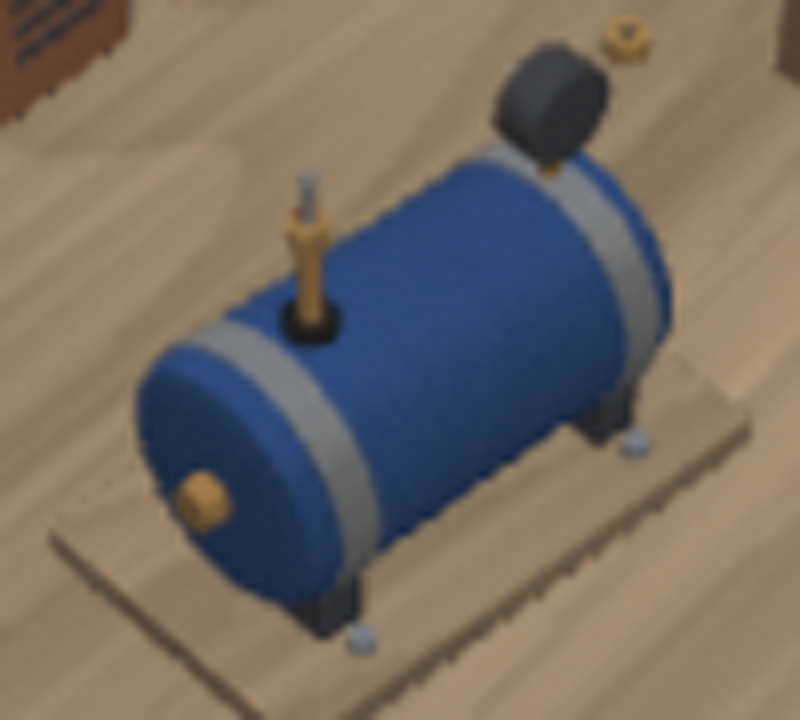

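View pics/t1.png

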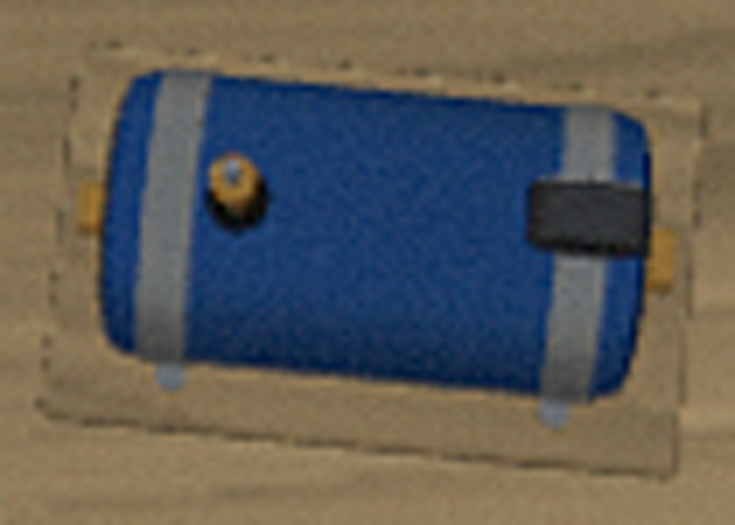

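The side crop shows the tip top at (308,178), the nut at (308,225) with its red mark on the left, and the foot at (310,322). In the top crop the tip is at (233,168). I'll triangulate these.

```bash
python3 - <<'E'
from h import *
ds,dt=arm.get_image("side"),arm.get_image("top")
S=lambda x,y:(205+(x+.5)/8-.5,160+(y+.5)/8-.5); T=lambda x,y:(210+(x+.5)/7-.5,170+(y+.5)/7-.5)
print("tri tip",tri(ds,S(308,177),dt,T(233,166)))
print("side tip@209",onz(ds,*S(308,177),209)); print("top tip@209",onz(dt,*T(233,166),209))
print("top nut@187",onz(dt,*T(237,187),184))
print("side nut axis@182",onz(ds,*S(308,229),180)); print("foot side@140",onz(ds,*S(310,318),139),"top",onz(dt,*T(238,203),138))
# tank axis: blue mask on top at z~78..133
b=cv2.inRange(cv2.cvtColor(dt["color"],cv2.COLOR_RGB2HSV),(100,120,40),(125,255,255)); b[:,:210]=0;b[:,315:]=0;b[:170]=0;b[245:]=0
pts=cv2.findNonZero(b);r=cv2.minAreaRect(pts);print(r)
p=cv2.boxPoints(r);print([onz(dt,*q,95).round(1) for q in p])
E
```

```text
tri tip [549.85504901  22.31778992 209.60962422]
side tip@209 [550.33801552  21.84572703 209.        ]
top tip@209 [549.92208577  22.3179244  209.        ]
top nut@187 [546.56766267  21.95564702 184.        ]
side nut axis@182 [552.971058    19.47337469 180.        ]
foot side@140 [549.68827838  23.01352155 139.        ] top [547.89423785  23.25911683 138.        ]
((263.327880859375, 202.8934326171875), (77.0459213256836, 40.46947479248047), 5.19442892074585)
[array([500.8,  79. ,  95. ]), array([607. ,  67.6,  95. ]), array([ 582.6, -132.8,   95. ]), array([ 477.3, -119. ,   95. ])]
```

Two triangulations put the valve at about (549.8, 22.3), within roughly 0.5 mm. I'll approach above it, turning the wrist to leave room for a single 4 rad turn (j6 from about -2.4 upward).

```bash
cat >> h.py <<'E'
from scipy.spatial.transform import Rotation as Ro
def go(x,y,z,psi=None):
    """tool shift (mm) and turn (deg) from measured pose to tool-down pose with tool-x at yaw psi"""
    s=arm.read_state(); R=Ro.from_quat(s["ee_rot"]); x0=R.as_matrix()[:,0]; p=np.arctan2(x0[1],x0[0])
    psi=p if psi is None else psi
    T=Ro.from_euler("z",psi)*Ro.from_euler("x",np.pi)
    print("t",s["clock"],"pos",s["position"].round(2),"yaw",p.round(3),"j",s["joints"].round(3),"F",s["contact_force"].round(1),"T",s["wrist_torque"].round(2),"w",round(s["gripper_width"],1))
    print("shift",R.inv().apply(np.array([x,y,z])-s["position"]).round(1),"turn",np.rad2deg((R.inv()*T).as_rotvec()).round(1))
E
python3 -c "
from h import *
go(549.8,22.3,250,-3.93)"
```

```text
t 0.3 pos [ 253.52 -571.08  230.94] yaw -2.724 j [-0.894  0.385  0.008 -0.    -1.194 -0.259] F [-1.4  0.2 -0.4] T [-0.04  0.04 -0.01] w 85.2
shift [-511.5  422.2  -18.8] turn [ 0.  -0.  69.1]
```

Call:
apply_moves(rows=[[[-511.5,422,-20],[0,0,69]],[[-511.5,422,-20],[0,0,69]],[[-511.5,422,-20],[0,0,69]],[[-511.5,422,-20],[0,0,69]],[[-511.5,422,-20],[0,0,69]],[[-511.5,422,-20],[0,0,69]],[[-511.5,422,-20],[0,0,69]],[[-511.5,422,-20],[0,0,69]],[[-511.5,422,-20],[0,0,69]],[[-511.5,422,-20],[0,0,69]],[[-511.5,422,-20],[0,0,69]],[[-511.5,422,-20],[0,0,69]]])

```text
clock: 1.5
position: [502.6, -72.9, 248.5]
ee_rot: [0.383, 0.924, 0.0, 0.0]
contact_force: [1.5, -1.2, -0.2]
gripper_width: 85.4
```

```bash
python3 -c "
from h import *
go(549.8,22.3,250,-3.93)"
```

```text
t 1.5 pos [502.6  -72.91 248.51] yaw 2.355 j [ 0.176  0.171 -0.246  0.    -1.153 -2.533] F [ 1.5 -1.2 -0.2] T [-0.08 -0.1   0.01] w 85.4
shift [ 34.  100.7  -1.4] turn [0.  0.  0.1]
```

Call:
apply_moves(rows=[[[0,0,0],[0,0,0]],[[0,0,0],[0,0,0]],[[0,0,0],[0,0,0]]])

```text
clock: 1.8
position: [501.7, -75.3, 248.0]
ee_rot: [0.383, 0.924, -0.0, -0.0]
contact_force: [-0.1, 0.1, -0.6]
gripper_width: 85.5
```

```bash
python3 -c "
from h import *
go(549.8,22.3,250,-3.93)"
```

```text
t 1.8 pos [501.66 -75.34 247.97] yaw 2.355 j [ 0.171  0.171 -0.248 -0.    -1.152 -2.529] F [-0.1  0.1 -0.6] T [ 0.   -0.   -0.02] w 85.5
shift [ 35.2 103.   -2.1] turn [-0.  -0.   0.1]
```

Call:
apply_moves(rows=[[[18,51,0],[0,0,0]],[[35.2,103,0],[0,0,0]],[[35.2,103,0],[0,0,0]],[[35.2,103,10],[0,0,0]],[[35.2,103,20],[0,0,0]],[[35.2,103,25],[0,0,0]],[[35.2,103,25],[0,0,0]],[[35.2,103,25],[0,0,0]]])

```text
clock: 2.6
position: [549.9, 21.9, 223.2]
ee_rot: [0.384, 0.923, -0.0, 0.0]
contact_force: [-0.1, 0.4, -0.0]
gripper_width: 85.8
```

```bash
python3 - <<'E'
from h import *
go(549.8,22.3,165,-3.93)
ds=crop("side",195,90,295,200,6,"s2.png"); dt=crop("top",200,140,300,240,6,"t2.png")
s=arm.read_state()["position"]
for p in (s,[549.8,22.3,209],[549.8,22.3,187]): print(proj(ds,p).round(1),proj(dt,p).round(1))
E
```

```text
t 2.6 pos [549.94  21.86 223.18] yaw 2.354 j [ 0.334  0.264 -0.19   0.    -1.117 -2.693] F [-0.1  0.4 -0. ] T [-0.01  0.01 -0.05] w 85.8
shift [ 0.4  0.2 58.2] turn [-0.  0.  0.]
[242.9 178. ] [242.6 192.1]
[243.1 181.9] [242.9 193.3]
[243.2 187.4] [243.2 194.8]
```

View pics/s2.png

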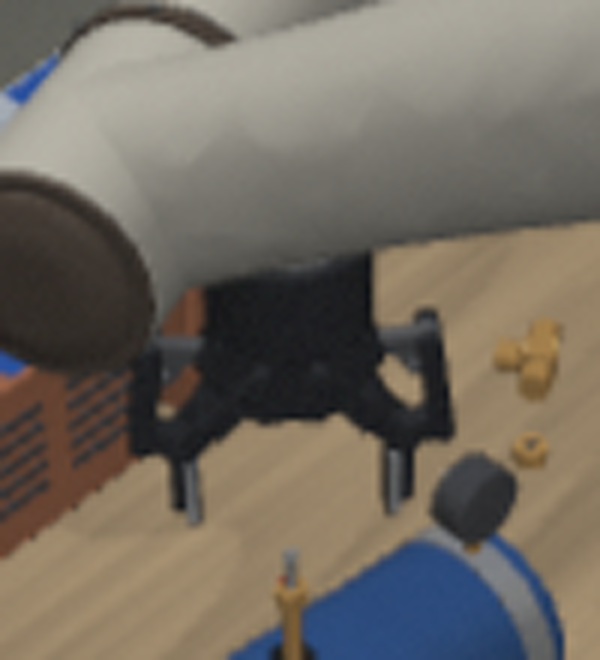

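View pics/t2.png

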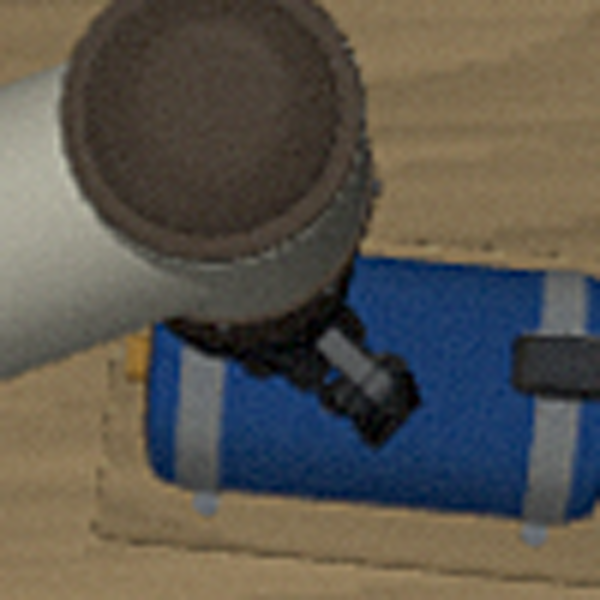

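In the side crop the finger midpoint is at x≈294 and the tip at x≈291, so the gripper is centred over the valve. Next I'll descend around it and grip the nut.

Call:
apply_moves(rows=[[[0.4,0.2,15],[0,0,0]],[[0.4,0.2,35],[0,0,0]],[[0.4,0.2,52],[0,0,0]],[[0.4,0.2,58],[0,0,0]],[[0.4,0.2,58],[0,0,0]],[[0.4,0.2,58],[0,0,0]]])

```text
clock: 3.3
position: [550.7, 23.3, 166.1]
ee_rot: [0.383, 0.924, 0.0, 0.001]
contact_force: [-0.7, 0.1, 0.4]
gripper_width: 85.8
```

Call:
apply_moves(rows=[[[0,0,0],[0,0,0]],[[0,0,0],[0,0,0]],[[0,0,0],[0,0,0]],[[0,0,0],[0,0,0]],[[0,0,0],[0,0,0]],[[0,0,0],[0,0,0]],[[0,0,0],[0,0,0]],[[0,0,0],[0,0,0]]], claw=180)

```text
clock: 4.1
position: [550.1, 23.2, 165.1]
ee_rot: [0.383, 0.924, -0.0, 0.0]
contact_force: [-0.1, -0.7, 0.0]
gripper_width: 25.2
```

```bash
python3 - <<'E'
from h import *
go(549.8,22.3,165,-3.93)
crop("side",195,110,295,220,6,"s3.png"); 
E
```

```text
t 4.1 pos [550.06  23.18 165.09] yaw 2.355 j [ 0.337  0.317 -0.272  0.    -0.981 -2.694] F [-0.1 -0.7  0. ] T [-0.01 -0.04  0.02] w 25.2
shift [-0.4 -0.8  0.1] turn [-0.   0.   0.1]
```

View pics/s3.png

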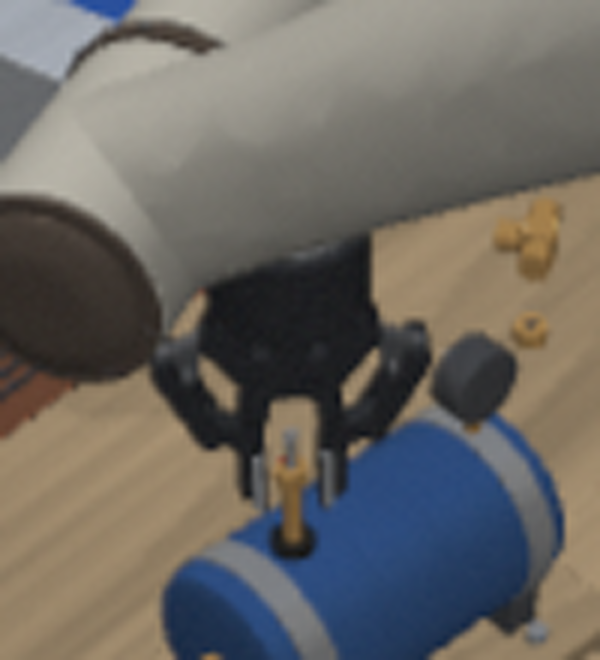

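The nut (x≈291) sits centred between the pads (268 and 318). Next I'll close on it.

Call:
apply_moves(rows=[[[0,0,0],[0,0,0]],[[0,0,0],[0,0,0]],[[0,0,0],[0,0,0]],[[0,0,0],[0,0,0]],[[0,0,0],[0,0,0]]], claw=255)

```text
clock: 4.65
position: [550.2, 23.3, 165.3]
ee_rot: [0.383, 0.924, 0.0, 0.0]
contact_force: [0.6, 0.2, 1.9]
gripper_width: 13.1
```

```bash
python3 - <<'E'
from h import *
go(549.8,22.3,165,-3.93)
crop("side",195,110,295,220,6,"s4.png"); 
E
```

```text
t 4.65 pos [550.22  23.27 165.27] yaw 2.355 j [ 0.337  0.317 -0.272  0.    -0.981 -2.694] F [0.6 0.2 1.9] T [ 0.13 -0.07  0.07] w 13.1
shift [-0.4 -1.   0.3] turn [0.  0.  0.1]
```

View pics/s4.png

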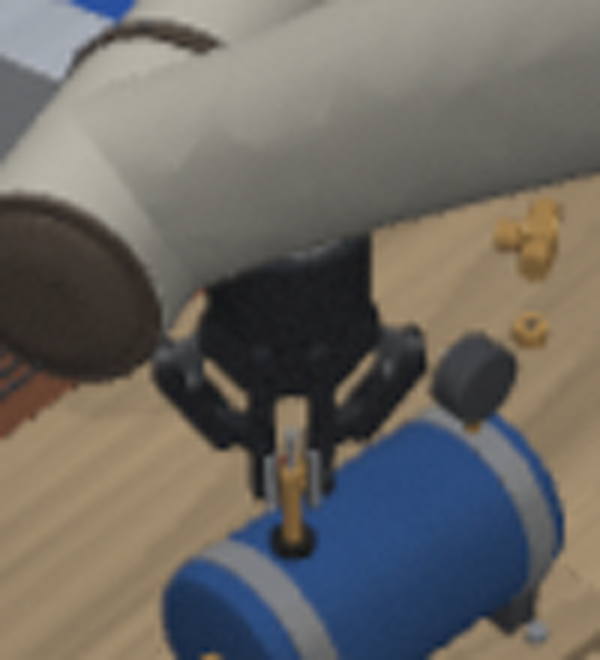

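Call:
apply_moves(rows=[[[0,0,0],[0,0,0]],[[0,0,0],[0,0,0]],[[0,0,0],[0,0,-5]],[[0,0,-0.7],[0,0,-10]],[[0,0,-1],[0,0,-15]],[[0,0,-1.4],[0,0,-20]],[[0,0,-1.4],[0,0,-20]]])

```text
clock: 5.4
position: [550.3, 23.4, 166.6]
ee_rot: [0.217, 0.976, 0.0, 0.0]
contact_force: [0.6, 1.5, 0.0]
gripper_width: 12.7
```

```bash
python3 - <<'E'
from h import *
go(549.8,22.3,165)
crop("side",220,160,270,205,16,"s5.png"); 
E
```

```text
t 5.4 pos [550.27  23.37 166.6 ] yaw 2.704 j [ 0.337  0.316 -0.27  -0.    -0.984 -2.345] F [0.6 1.5 0. ] T [ 0.33 -0.19 -0.04] w 12.7
shift [-0.  -1.2  1.6] turn [0. 0. 0.]
```

View pics/s5.png

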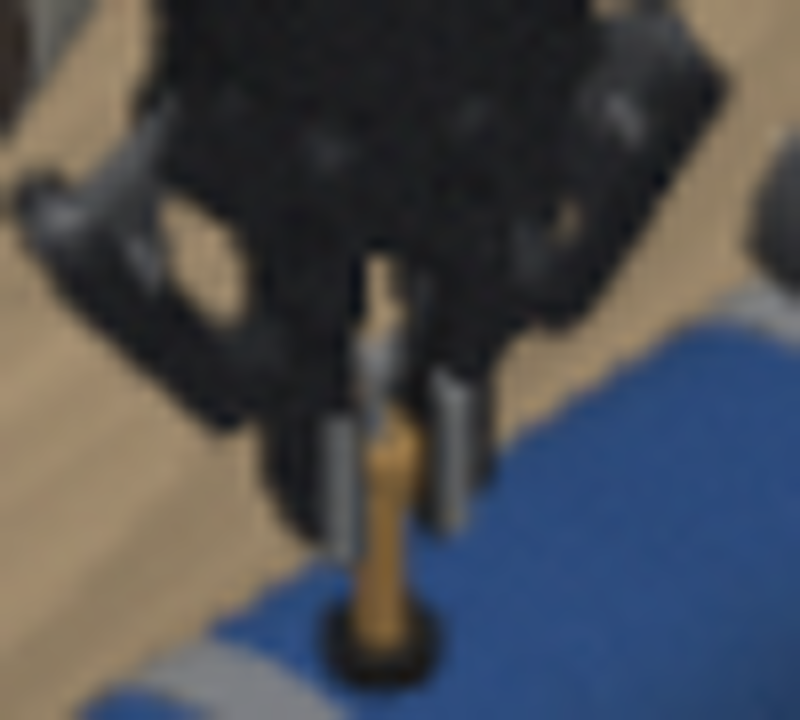

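The nut is held between the pads, and the stem looks upright (foot at x≈382, tip at x≈378). I'll keep turning anticlockwise with the matching rise of 4 mm/rad.

Call:
apply_moves(rows=[[[0,0,-0.5],[0,0,-7]],[[0,0,-1],[0,0,-14]],[[0,0,-1.5],[0,0,-21]],[[0,0,-2],[0,0,-28]],[[0,0,-2.4],[0,0,-35]],[[0,0,-2.9],[0,0,-42]],[[0,0,-3.4],[0,0,-49]],[[0,0,-3.9],[0,0,-56]],[[0,0,-4.4],[0,0,-63]],[[0,0,-4.9],[0,0,-70]],[[0,0,-5.4],[0,0,-77]],[[0,0,-5.9],[0,0,-84]]])

```text
clock: 6.65
position: [550.1, 23.5, 172.5]
ee_rot: [-0.493, 0.87, 0.0, 0.0]
contact_force: [0.5, 1.6, 1.1]
gripper_width: 13.3
```

```bash
python3 - <<'E'
from h import *
go(549.8,22.3,165)
crop("side",220,160,270,205,16,"s6.png"); 
E
```

```text
t 6.65 pos [550.12  23.53 172.45] yaw -2.11 j [ 0.337  0.31  -0.262 -0.001 -0.998 -0.876] F [0.5 1.6 1.1] T [ 0.49 -0.12 -0.15] w 13.3
shift [ 1.2 -0.4  7.5] turn [0. 0. 0.]
```

View pics/s6.png

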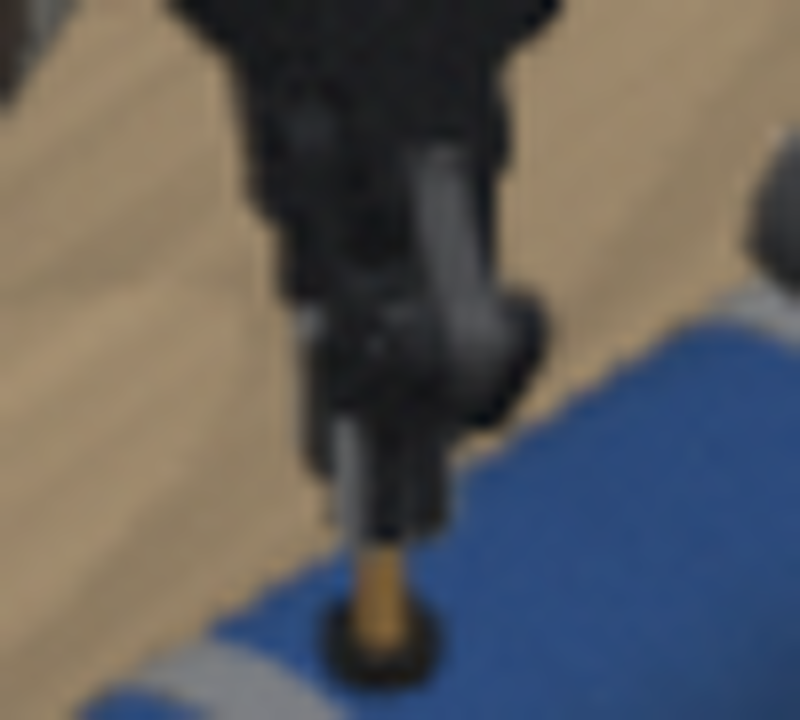

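Torque about z is -0.15 N m, so the nut is turning with the pads. The total so far is 104°.

Call:
apply_moves(rows=[[[0,0,-0.5],[0,0,-7]],[[0,0,-1],[0,0,-14]],[[0,0,-1.5],[0,0,-21]],[[0,0,-2],[0,0,-28]],[[0,0,-2.4],[0,0,-35]],[[0,0,-2.9],[0,0,-42]],[[0,0,-3.4],[0,0,-49]],[[0,0,-3.9],[0,0,-56]],[[0,0,-4.4],[0,0,-63]],[[0,0,-4.9],[0,0,-70]],[[0,0,-5.4],[0,0,-77]],[[0,0,-5.9],[0,0,-84]]])

```text
clock: 7.9
position: [549.9, 23.5, 178.3]
ee_rot: [0.948, -0.317, -0.0, -0.0]
contact_force: [-0.5, 2.4, 2.0]
gripper_width: 13.1
```

```bash
python3 - <<'E'
from h import *
go(549.8,22.3,165)
E
```

```text
t 7.9 pos [549.94  23.53 178.26] yaw -0.646 j [ 3.370e-01  3.040e-01 -2.550e-01 -1.000e-03 -1.012e+00  5.880e-01] F [-0.5  2.4  2. ] T [ 0.7   0.04 -0.07] w 13.1
shift [ 0.6  1.1 13.3] turn [-0.  0. -0.]
```

Call:
apply_moves(rows=[[[0,0,-0.4],[0,0,-5]],[[0,0,-0.7],[0,0,-10]],[[0,0,-1.1],[0,0,-15]],[[0,0,-1.4],[0,0,-20]]])

```text
clock: 8.3
position: [549.8, 23.5, 179.6]
ee_rot: [0.989, -0.149, -0.0, -0.0]
contact_force: [0.0, 1.6, 1.5]
gripper_width: 13.1
```

```bash
python3 - <<'E'
from h import *
go(549.8,22.3,165)
E
```

```text
t 8.3 pos [549.81  23.5  179.62] yaw -0.298 j [ 3.370e-01  3.030e-01 -2.530e-01 -1.000e-03 -1.016e+00  9.360e-01] F [0.  1.6 1.5] T [ 0.66  0.11 -0.12] w 13.1
shift [ 0.4  1.2 14.6] turn [-0.  0. -0.]
```

Call:
apply_moves(rows=[[[0,0,-0.3],[0,0,-5]],[[0,0,-0.6],[0,0,-10]],[[0,0,-0.9],[0,0,-15]]])

```text
clock: 8.6
position: [549.7, 23.5, 180.5]
ee_rot: [1.0, -0.018, -0.0, -0.0]
contact_force: [-0.8, 2.4, 1.9]
gripper_width: 13.4
```

```bash
python3 - <<'E'
from h import *
go(549.8,22.3,165)
E
```

```text
t 8.6 pos [549.73  23.46 180.53] yaw -0.036 j [ 3.370e-01  3.020e-01 -2.520e-01 -1.000e-03 -1.018e+00  1.198e+00] F [-0.8  2.4  1.9] T [ 0.68  0.11 -0.09] w 13.4
shift [ 0.1  1.2 15.5] turn [-0.  0. -0.]
```

Call:
apply_moves(rows=[[[0,0,-0.3],[0,0,-5]],[[0,0,-0.6],[0,0,-10]],[[0,0,-0.9],[0,0,-15]]])

```text
clock: 8.9
position: [548.8, 23.1, 180.4]
ee_rot: [0.994, 0.112, -0.002, -0.0]
contact_force: [-0.2, -1.3, -12.3]
gripper_width: 13.3
```

```bash
python3 - <<'E'
from h import *
go(549.8,22.3,165)
E
```

```text
t 8.9 pos [548.77  23.11 180.45] yaw 0.224 j [ 0.337  0.301 -0.252 -0.002 -1.02   1.459] F [ -0.2  -1.3 -12.3] T [-0.4  -0.06  0.16] w 13.3
shift [ 0.9  1.  15.4] turn [-0.1  0.2 -0. ]
```

Call:
apply_moves(rows=[[[0,0,-0.3],[0,0,-5]],[[0,0,-0.6],[0,0,-10]],[[0,0,-0.6],[0,0,-15]]])

```text
clock: 9.2
position: [548.7, 22.5, 180.3]
ee_rot: [0.971, 0.241, -0.002, 0.0]
contact_force: [1.2, -1.0, -3.3]
gripper_width: 13.0
```

```bash
python3 - <<'E'
from h import *
go(549.8,22.3,165)
crop("side",220,160,270,205,16,"s7.png"); 
E
```

```text
t 9.2 pos [548.65  22.53 180.33] yaw 0.487 j [ 0.336  0.302 -0.252 -0.    -1.021  1.721] F [ 1.2 -1.  -3.3] T [-0.32 -0.23 -0.11] w 13.0
shift [ 1.   0.8 15.3] turn [-0.1  0.2 -0. ]
```

View pics/s7.png

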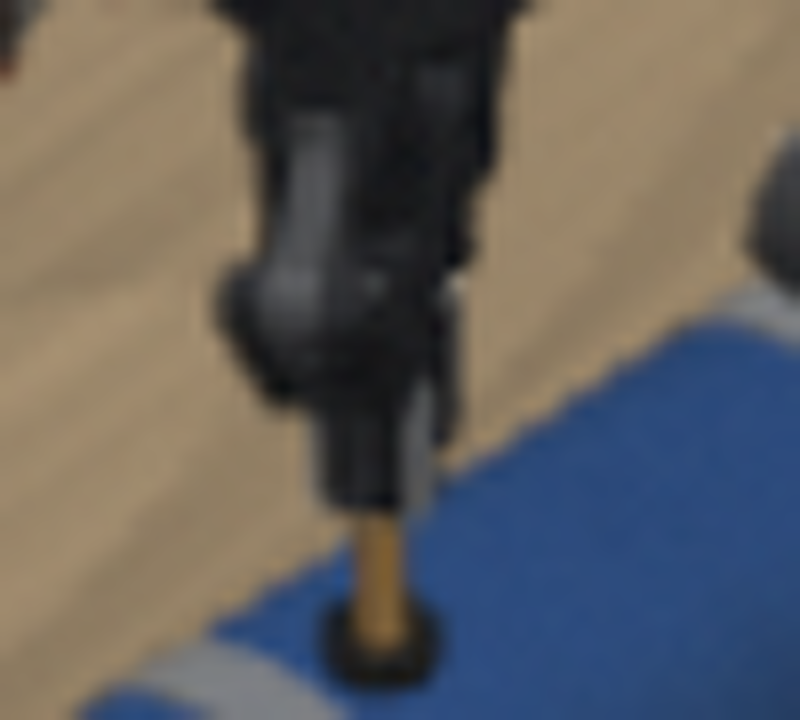

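Fz dropped to -12 N and the torque jumped, so the nut is at its upper stop. I'll open and look at it.

Call:
apply_moves(rows=[[[0,0,0],[0,0,0]],[[0,0,0],[0,0,0]],[[0,0,0],[0,0,0]],[[0,0,0],[0,0,0]],[[0,0,0],[0,0,0]],[[0,0,0],[0,0,0]],[[0,0,-20],[0,0,0]],[[0,0,-40],[0,0,0]],[[0,0,-60],[0,0,0]],[[0,0,-60],[0,0,0]],[[0,0,-60],[0,0,0]]], claw=0)

```text
clock: 10.35
position: [549.9, 23.3, 242.0]
ee_rot: [0.97, 0.241, 0.0, -0.0]
contact_force: [-0.1, 0.2, -0.4]
gripper_width: 85.4
```

```bash
python3 - <<'E'
from h import *
go(549.8,22.8,220)
d=crop("side",220,160,270,205,16,"s8.png"); 
for p in ([549.8,22.8,209],[549.8,22.8,203],[549.8,22.8,193],[549.8,22.8,136]): print((proj(d,p)-[220,160])*16+7.5)
E
```

```text
t 10.35 pos [549.86  23.29 242.03] yaw 0.487 j [ 3.370e-01  2.500e-01 -1.600e-01 -1.000e-03 -1.160e+00  1.722e+00] F [-0.1  0.2 -0.4] T [0.   0.08 0.04] w 85.4
shift [-0.3  0.4 22. ] turn [-0. -0.  0.]
[375.25451927 358.58847059]
[375.74696103 383.17476857]
[376.56045999 423.79059309]
[381.03139719 647.01251178]
```

View pics/s8.png

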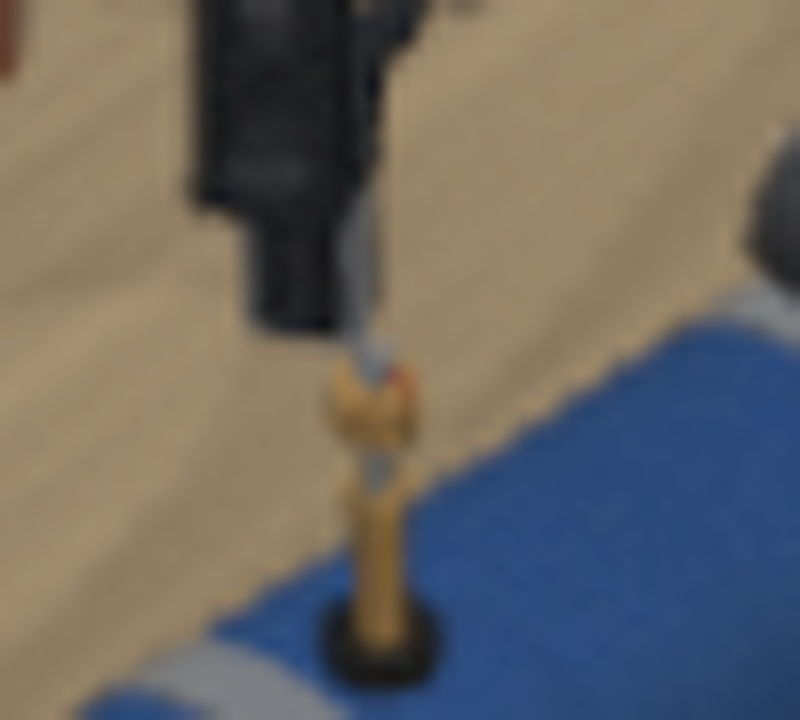

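The nut is at the predicted upper position, centred at about (374,405) against a predicted (376,403), with the red mark now on the right and the stem upright. I'll close the fingers and come down to about 5 mm above the tip.

Call:
apply_moves(rows=[[[-0.3,0.4,0],[0,0,0]],[[-0.3,0.4,0],[0,0,0]],[[-0.3,0.4,0],[0,0,0]],[[-0.3,0.4,0],[0,0,0]],[[-0.3,0.4,0],[0,0,0]],[[-0.3,0.4,0],[0,0,0]],[[-0.3,0.4,0],[0,0,0]],[[-0.3,0.4,0],[0,0,0]],[[-0.3,0.4,10],[0,0,0]],[[-0.3,0.4,22],[0,0,0]],[[-0.3,0.4,27],[0,0,0]],[[-0.3,0.4,27],[0,0,0]]], claw=255)

```text
clock: 11.6
position: [549.1, 22.5, 213.4]
ee_rot: [0.97, 0.241, -0.002, 0.0]
contact_force: [0.1, 0.6, 0.2]
gripper_width: 0.1
```

```bash
python3 - <<'E'
from h import *
go(549.8,22.8,209)
d=crop("side",220,160,270,205,16,"s9.png");crop("top",220,175,270,215,16,"t9.png")
E
```

```text
t 11.6 pos [549.14  22.47 213.41] yaw 0.487 j [ 0.336  0.273 -0.204 -0.    -1.098  1.723] F [0.1 0.6 0.2] T [ 0.01 -0.02 -0.05] w 0.1
shift [0.8 0.  4.4] turn [-0.   0.2 -0. ]
```

View pics/s9.png

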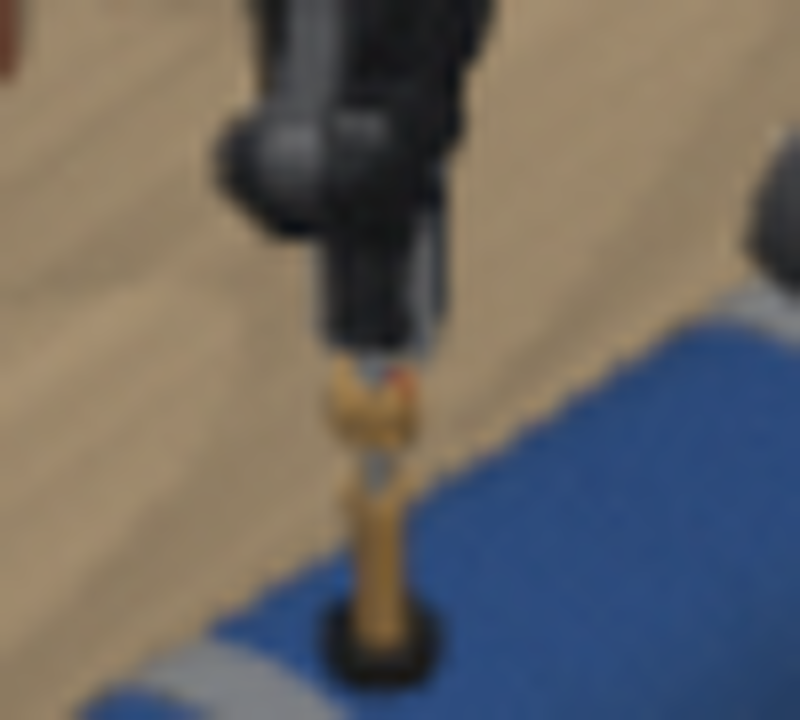

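View pics/t9.png

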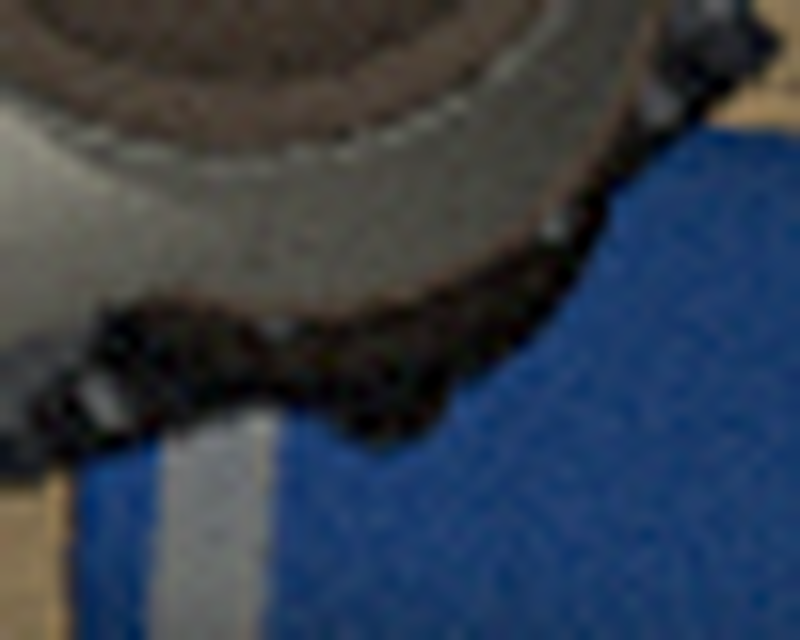

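The closed fingers (x 323 to 430, middle 376) are centred over the tip (375). I'll come down slowly from here.

Call:
apply_moves(rows=[[[0.4,0,1],[0,0,0]],[[0.6,0,2],[0,0,0]],[[0.7,0,3],[0,0,0]],[[0.7,0,3],[0,0,0]],[[0.7,0,3],[0,0,0]]])

```text
clock: 12.2
position: [550.6, 23.0, 212.2]
ee_rot: [0.97, 0.241, 0.0, 0.0]
contact_force: [-0.4, -0.2, 0.2]
gripper_width: 0.1
```

Call:
apply_moves(rows=[[[0,0,0.5],[0,0,0]],[[0,0,1],[0,0,0]],[[0,0,1],[0,0,0]]])

```text
clock: 12.5
position: [550.5, 23.0, 211.0]
ee_rot: [0.97, 0.241, -0.0, -0.0]
contact_force: [0.7, 0.6, -0.4]
gripper_width: 0.3
```

```bash
python3 -c "
from h import *
go(549.8,22.8,209)"
```

```text
t 12.5 pos [550.52  23.02 211.  ] yaw 0.488 j [ 0.336  0.275 -0.207 -0.    -1.089  1.722] F [ 0.7  0.6 -0.4] T [ 0.01 -0.03 -0.03] w 0.3
shift [-0.7 -0.1  2. ] turn [-0.  0. -0.]
```

Call:
apply_moves(rows=[[[-0.6,0,0.5],[0,0,0]],[[-0.6,0,1],[0,0,0]],[[-0.6,0,1],[0,0,0]]])

```text
clock: 12.8
position: [550.0, 22.7, 210.0]
ee_rot: [0.97, 0.241, -0.0, -0.0]
contact_force: [1.0, -0.4, -0.2]
gripper_width: 0.1
```

Call:
apply_moves(rows=[[[0,0,0.4],[0,0,0]],[[0,0,0.8],[0,0,0]],[[0,0,0.8],[0,0,0]]])

```text
clock: 13.1
position: [550.0, 22.7, 209.2]
ee_rot: [0.97, 0.241, -0.0, -0.0]
contact_force: [0.7, 0.8, 0.4]
gripper_width: -0.0
```

Call:
apply_moves(rows=[[[0,0,0.4],[0,0,0]],[[0,0,0.8],[0,0,0]],[[0,0,0.8],[0,0,0]]])

```text
clock: 13.4
position: [550.2, 22.7, 208.8]
ee_rot: [0.97, 0.241, 0.0, 0.0]
contact_force: [-1.3, -0.0, 1.8]
gripper_width: 0.0
```

Call:
apply_moves(rows=[[[0,0,0.4],[0,0,0]],[[0,0,0.8],[0,0,0]],[[0,0,0.8],[0,0,0]]])

```text
clock: 13.7
position: [550.1, 22.7, 207.8]
ee_rot: [0.97, 0.241, 0.0, 0.0]
contact_force: [0.1, 0.2, 1.8]
gripper_width: -0.0
```

The tip touched at z≈209 with 1.8 N, which is the spring. I'll continue in 0.6 to 0.7 mm steps, checking the force after each.

Call:
apply_moves(rows=[[[0,0,0.4],[0,0,0]],[[0,0,0.7],[0,0,0]],[[0,0,0.7],[0,0,0]]])

```text
clock: 14.0
position: [550.1, 22.7, 207.0]
ee_rot: [0.97, 0.241, 0.0, 0.0]
contact_force: [-0.1, 0.1, 3.2]
gripper_width: 0.2
```

Call:
apply_moves(rows=[[[0,0,0.4],[0,0,0]],[[0,0,0.7],[0,0,0]],[[0,0,0.7],[0,0,0]]])

```text
clock: 14.3
position: [550.1, 22.7, 206.3]
ee_rot: [0.97, 0.241, 0.0, 0.0]
contact_force: [-0.1, -0.1, 1.8]
gripper_width: -0.1
```

Call:
apply_moves(rows=[[[0,0,0.4],[0,0,0]],[[0,0,0.7],[0,0,0]],[[0,0,0.7],[0,0,0]]])

```text
clock: 14.6
position: [550.1, 22.8, 205.6]
ee_rot: [0.97, 0.241, 0.0, 0.0]
contact_force: [-0.1, -0.4, 2.6]
gripper_width: 0.1
```

Call:
apply_moves(rows=[[[0,0,0.4],[0,0,0]],[[0,0,0.7],[0,0,0]],[[0,0,0.7],[0,0,0]]])

```text
clock: 14.9
position: [550.1, 22.7, 204.9]
ee_rot: [0.97, 0.241, 0.0, 0.0]
contact_force: [0.0, -0.0, 2.6]
gripper_width: -0.1
```

Call:
apply_moves(rows=[[[0,0,0.4],[0,0,0]],[[0,0,0.7],[0,0,0]],[[0,0,0.7],[0,0,0]]])

```text
clock: 15.2
position: [550.1, 22.7, 204.2]
ee_rot: [0.97, 0.241, 0.0, 0.0]
contact_force: [-0.4, -0.0, 3.2]
gripper_width: -0.2
```

Call:
apply_moves(rows=[[[0,0,0.4],[0,0,0]],[[0,0,0.7],[0,0,0]],[[0,0,0.7],[0,0,0]]])

```text
clock: 15.5
position: [550.1, 22.8, 203.5]
ee_rot: [0.97, 0.241, 0.0, 0.0]
contact_force: [-0.1, -0.7, 3.2]
gripper_width: -0.1
```

Call:
apply_moves(rows=[[[0,0,0.4],[0,0,0]],[[0,0,0.7],[0,0,0]],[[0,0,0.7],[0,0,0]]])

```text
clock: 15.8
position: [550.1, 22.8, 202.8]
ee_rot: [0.97, 0.241, 0.0, -0.0]
contact_force: [0.2, 0.3, 2.7]
gripper_width: -0.3
```

Call:
apply_moves(rows=[[[0,0,0.3],[0,0,0]],[[0,0,0.6],[0,0,0]],[[0,0,0.6],[0,0,0]]])

```text
clock: 16.1
position: [550.3, 22.8, 202.6]
ee_rot: [0.97, 0.241, 0.0, 0.0]
contact_force: [-0.4, -0.6, 4.9]
gripper_width: -0.2
```

Call:
apply_moves(rows=[[[0,0,0.1],[0,0,0]],[[0,0,0.2],[0,0,0]],[[0,0,0.2],[0,0,0]]])

```text
clock: 16.4
position: [550.3, 22.8, 202.5]
ee_rot: [0.97, 0.242, 0.0, 0.0]
contact_force: [-0.5, -0.1, 5.4]
gripper_width: -0.3
```

The position has almost stopped while the force climbs, so this is the seat. I'll use small steps up to about 12 N.

Call:
apply_moves(rows=[[[0,0,0.2],[0,0,0]],[[0,0,0.4],[0,0,0]],[[0,0,0.4],[0,0,0]]])

```text
clock: 16.7
position: [550.5, 22.7, 202.4]
ee_rot: [0.97, 0.242, 0.001, 0.0]
contact_force: [-0.5, 0.3, 6.7]
gripper_width: -0.0
```

Call:
apply_moves(rows=[[[0,0,0.4],[0,0,0]],[[0,0,0.8],[0,0,0]],[[0,0,0.8],[0,0,0]]])

```text
clock: 17.0
position: [550.8, 22.7, 202.2]
ee_rot: [0.97, 0.242, 0.001, 0.0]
contact_force: [-1.6, 0.2, 8.6]
gripper_width: -0.3
```

Call:
apply_moves(rows=[[[-0.2,-0.1,0.4],[0,0,0]],[[-0.4,-0.2,0.8],[0,0,0]],[[-0.4,-0.2,0.8],[0,0,0]]])

```text
clock: 17.3
position: [550.8, 22.8, 202.0]
ee_rot: [0.97, 0.242, 0.002, 0.001]
contact_force: [-0.3, -0.1, 9.2]
gripper_width: -0.0
```

Call:
apply_moves(rows=[[[-0.1,0,0.4],[0,0,0]],[[-0.2,-0.1,0.8],[0,0,0]],[[-0.2,-0.1,0.8],[0,0,0]]])

```text
clock: 17.6
position: [551.0, 22.8, 201.8]
ee_rot: [0.97, 0.242, 0.002, 0.001]
contact_force: [-1.0, -0.3, 11.8]
gripper_width: 0.2
```

```bash
python3 -c "
from h import *
import time
for i in range(6):
  s=arm.read_state();print(s['clock'],s['contact_force'].round(2))
go(550,22.8,202)"
```

```text
17.6 [-0.99 -0.3  11.77]
17.6 [-0.99 -0.3  11.77]
17.6 [-0.99 -0.3  11.77]
17.6 [-0.99 -0.3  11.77]
17.6 [-0.99 -0.3  11.77]
17.6 [-0.99 -0.3  11.77]
t 17.6 pos [550.95  22.78 201.79] yaw 0.489 j [ 0.336  0.281 -0.224  0.002 -1.061  1.722] F [-1.  -0.3 11.8] T [ 0.01  0.26 -0.05] w 0.2
shift [-0.8 -0.5 -0.2] turn [ 0.1 -0.2 -0. ]
```

The force is 11.8 N. I'll hold here and read it several times.

Call:
apply_moves(rows=[[[0,0,0],[0,0,0]],[[0,0,0],[0,0,0]],[[0,0,0],[0,0,0]]])

```text
clock: 17.9
position: [550.9, 22.8, 201.8]
ee_rot: [0.97, 0.242, 0.002, 0.001]
contact_force: [-1.4, 0.4, 12.6]
gripper_width: 0.0
```

Call:
apply_moves(rows=[[[0,0,0],[0,0,0]],[[0,0,0],[0,0,0]],[[0,0,0],[0,0,0]]])

```text
clock: 18.2
position: [550.9, 22.8, 201.8]
ee_rot: [0.97, 0.242, 0.002, 0.001]
contact_force: [-0.7, -0.4, 11.3]
gripper_width: 0.2
```

Call:
apply_moves(rows=[[[0,0,0],[0,0,0]],[[0,0,0],[0,0,0]],[[0,0,0],[0,0,0]]])

```text
clock: 18.5
position: [550.9, 22.7, 201.8]
ee_rot: [0.97, 0.242, 0.002, 0.001]
contact_force: [-1.1, -0.6, 10.9]
gripper_width: 0.0
```

Four readings average about 11.7 N. I'll hold another 0.8 s, then lift straight up.

Call:
apply_moves(rows=[[[0,0,0],[0,0,0]],[[0,0,0],[0,0,0]],[[0,0,0],[0,0,0]],[[0,0,0],[0,0,0]],[[0,0,0],[0,0,0]],[[0,0,0],[0,0,0]],[[0,0,0],[0,0,0]],[[0,0,0],[0,0,0]]])

```text
clock: 19.3
position: [550.9, 22.7, 201.8]
ee_rot: [0.97, 0.242, 0.002, 0.001]
contact_force: [-1.7, -0.9, 11.4]
gripper_width: 0.0
```

```bash
python3 - <<'E'
from h import *
d=crop("side",220,160,270,205,16,"s10.png")
E
```

```text
(no output)
```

View pics/s10.png

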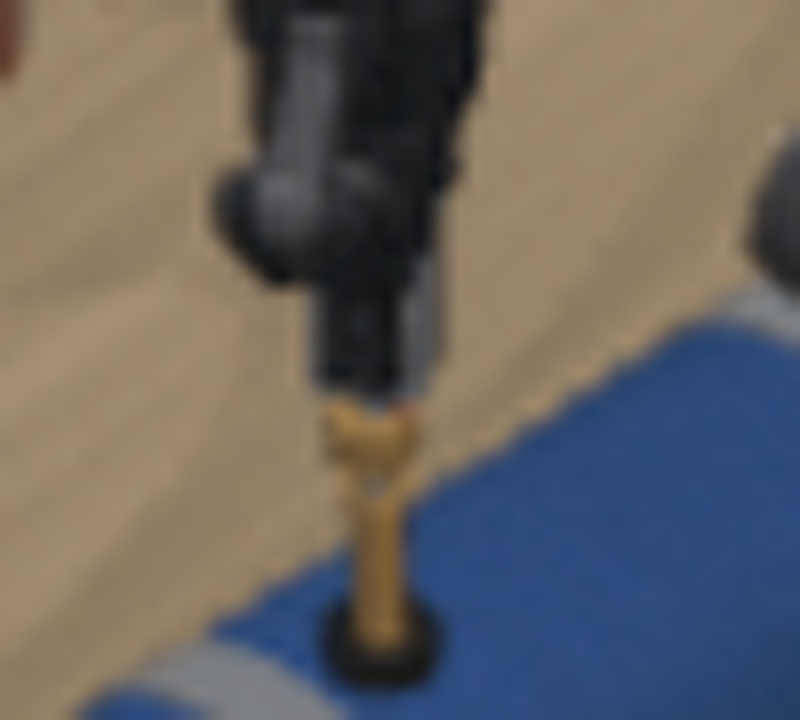

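Call:
apply_moves(rows=[[[0,0,-1],[0,0,0]],[[0,0,-3],[0,0,0]],[[0,0,-5],[0,0,0]],[[0,0,-8],[0,0,0]],[[0,0,-12],[0,0,0]],[[0,0,-20],[0,0,0]],[[0,0,-40],[0,0,0]],[[0,0,-60],[0,0,0]],[[0,0,-60],[0,0,0]],[[0,0,-60],[0,0,0]]])

```text
clock: 20.35
position: [548.9, 22.8, 258.9]
ee_rot: [0.97, 0.241, -0.0, -0.0]
contact_force: [-0.4, 0.5, 0.2]
gripper_width: -0.0
```

```bash
python3 - <<'E'
from h import *
go(550,22.8,260)
d=crop("side",220,160,270,205,16,"s11.png")
E
```

```text
t 20.35 pos [548.9   22.81 258.94] yaw 0.487 j [ 3.360e-01  2.370e-01 -1.340e-01 -1.000e-03 -1.200e+00  1.722e+00] F [-0.4  0.5  0.2] T [ 0.06  0.03 -0.01] w -0.0
shift [ 1.   0.5 -1.1] turn [-0.  0. -0.]
```

View pics/s11.png

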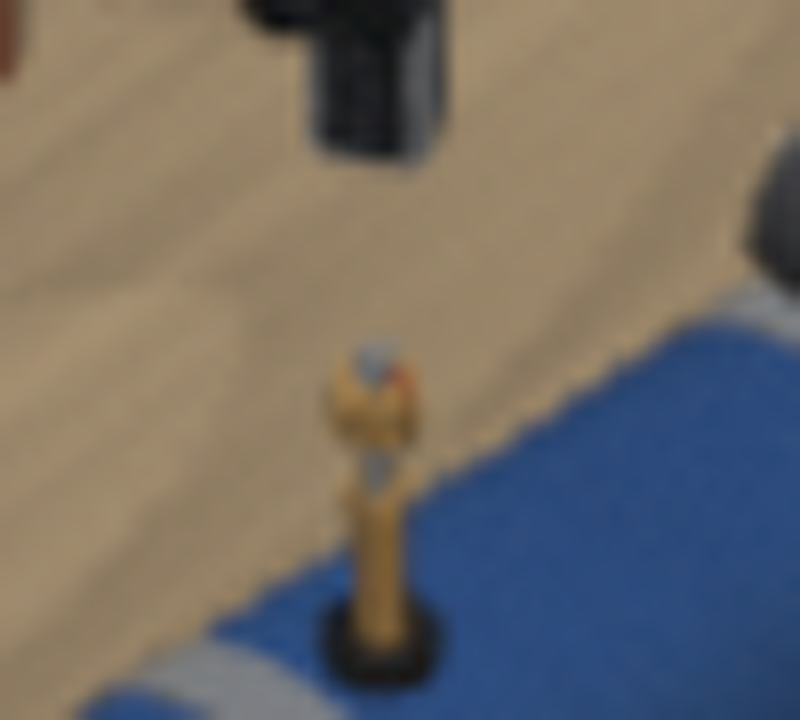

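While pressed, the nut and tip sat about 7 mm lower (nut at about (374,438)). Now the tip is back up at (376,355), the nut is still raised at (374,405), the stem is upright and the fingers are clear. I'm handing in.

```bash
python3 -c "
from bench import arm
print(arm.job_done())"
```

```text
the job is handed in; nothing more can be done
None
```

I bled the tank valve and handed the job in at about 20 s of the 64 s allowed. The hand-in gave no verdict.

- **Nut:** I gripped the lock nut and unscrewed it anticlockwise, rising 4 mm per rad. Just past 3.9 rad of wrist turn the torque changed and the fingers were held down by about 12 N, which I took as the upper stop. The camera then showed the nut at the height expected at its stop. I could not read the nut's angle directly.
- **Press:** With closed fingers I pressed the tip, meeting it at about z 209 mm and the seat about 6.5 mm lower. I held it there for about 1.7 s. The wrist readings were 10.9 to 12.6 N, averaging about 11.6 N, and I never read more than 12.6 N.
- **Last checks:** The final side view shows the tip back up, the nut still at its raised height, the stem upright, and the fingers about 50 mm clear with no contact force.
- **Not fully confirmed:** While gripping the 16 mm nut, the finger opening read about 13 mm, a mismatch I did not explain. The nut still turned and rose as expected. I never moved near the other objects, but I did not check their positions again at the end.

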